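Set the air regulator for the trim nailer and slide its guard over

ROBOT

A 6-joint arm with a two-finger parallel gripper is mounted at the origin on the work surface. World frame = base frame: x ahead of the robot, y to its left, z up, the work surface at z = 0. Lengths are in m, angles in rad, forces in N, time in s.
With the tool pointing down it reaches from about 0.4 to 0.925 m from the base axis. Payload 12.5 kg.
Tool frame: the origin (TCP) lies on the centre line of the jaws, within the pads' length; the fingertips stand 8 mm ahead of it and the grasp point (between the pads) lies 11 mm behind it; z points along the fingers, x is the direction in which the jaws open and shut, and the axes are right-handed (so a half turn about z gives the same grasp; the last joint's range is limited). The gripper opens to 95 mm and grips with 3 to 60 N. Pads are 20 mm wide; open, the fingers measure 119 mm over their backs; the gripper's body (75 mm by 180 mm) begins 59 mm behind the grasp point.
Start: joints at [-1.374, 0.491, 1.559, -0, 1.092, -0.106], TCP at [0.186, -0.597, 0.223] pointing down, gripper open.
Joint ranges: [-3.1, 3.1], [-0.84, 2.19], [0.05, 2.79], [-1.13, 4.28], [0.06, 2.93], [-2.69, 2.69]. Speed limits (rad/s): [2.22, 2.22, 2.79, 3.14, 3.14, 3.14].

INTERFACE

Orientations are given as a rotation vector (axis times angle).
In Python, from plant import status, cams, ticket gives the robot as it stands. The module is installed in compiled form; this text tells all that it offers.
- The arm moves only by the tool move_arm, never from a script. Its argument "steps" is a list of rows, each a list of 5 numbers: the finger opening in m, from 0 to 0.0951, then the shift along the tool's x, y, z in m, then the turn about the tool's z in rad. A call has 1 to 12 rows; each row is the pose to reach, as a shift and turn from the pose commanded when the call began, along the tool's axes at that moment; what a row does not reach only later rows make up. A row lasts 1/12 s, in which the tool goes at most 41.7 mm and 7.16 degrees, less where a joint would pass 70% of its speed; a pose out of reach is approached as far as the arm can. A call with a gripper value outside its range is refused whole. The fingers move at their own pace and stop on an object; "newtons" is the grip in N (left out, the last holds). Time passes only in rows, so rows that repeat a pose let the fingers close. It gives the time, the measured TCP pose, the force and the opening at its end, in the units of the state.
- status.sense(): the state, without advancing time (a new reading comes with each control period).
- cams.snapshot(name): name is "scene" or "top" or "wrist"; returns the picture (480x640x3 uint8, red, green, blue); there is no depth.
- cams.camera_model(name): a dict with "fx", "fy", "cx", "cy" (pixels), "k1" (the pictures are not rectified: a ray, as slopes to the right and down, at radius r is drawn at 1 + k1 r^2 times it, then the intrinsics apply), "rvec" (rotation vector, rad) and "tvec" (3), from world to camera coordinates, as OpenCV has them. Camera axes: x right, y down, z forward; pixel columns grow to the right and rows downward; lengths in m; the calibration is good to about 2 mm. A picture is of the moment at which its call begins: read the wrist's pose just before it. camera_model takes no time and is no camera call; for the wrist camera it gives the pose at the moment of the call.
- ticket.job_done(): hands the job in, once; it reports no verdict.
Trained networks look in the newest picture that a camera, given by its name, has taken for a name from the list of things; names that differ only in an ending like _2 or _b are one class to them, and where a whole thing is asked for, a point or a joint stands for the part that bears it (a point fixed in the world has none). Each returns a list of dicts, best first, with "confidence" (0 to 1); they miss things now and then, are a little off and sometimes report something else, mostly with a low value. They report only what shows in the picture. A call takes as long as a camera call.
- cams.boxes_of(camera, query): "at" ([x, y, z] in m, in world coordinates, good to about 4 mm: the middle of the surface that is visible of it).
- cams.masks_of(camera, query): "pixels" (480x640 bool, what is visible of it).
The state is a dict: "t": time; "q": joint angles; "dq": joint speeds; "joint_torque": joint torques, N m; "tool_pos": TCP position; "ee_rot": TCP orientation; "force": force on the tool from outside, world axes, zero at the start; "torque": the same for the moment, N m; "gripper_width": finger opening in m.
Only numpy, scipy, OpenCV 4.12 (cv2) and the standard library are available. Lean on these libraries where they do the work, as an engineer would, in place of code of your own. Each camera call takes 0.05 s, during which the arm holds its last target.

TASK

Set the trim nailer's air pressure: turn the knob on the grey control box until its pointer stands at the raised block on the dial rim. Then, leaving the knob there, slide the sheet-metal guard along the box over the knob until it is fully home against its stop. Leave the loose things around the box where they are.

Things in the scene. Friction and masses are not known exactly. Their poses are not given: they have to be found in the camera images.
- regulator: Grey air-supply control box, fixed: 170 mm (its x) by 350 mm (its y, -150 to +200 mm), housing top 41 mm above the bench. Origin on the bench under the knob's axis, z up. On it: a dial plate (radius 66 mm, top at 45 mm) with the knob at its centre, a gauge (radius 29 mm, to 63 mm high) at y = -115 mm, and the guard, which starts at the +y end.
- dial_center (a point): Point on the knob's vertical axis at the dial face, 45 mm above the bench. The knob: black, hub radius 17 mm (skirt 21 mm), top 87 mm above the bench, with one arm 14 mm thick out to 42 mm from the axis, then a 7 mm thick nose to 51 mm. The arm's sides run from 54 to 82 mm above the bench (nose to 76 mm); a white line lies along its top.
- knob (a joint): Direction of the knob's arm (rad), counter-clockwise from above, from the box's x axis. Stops at -1.0 and 2.6; starts between 0.95 and 2.2, so it must turn clockwise (value falling) to the mark. Stays where it is left; friction about 0.10 N m (3 N at 33 mm from the axis). It can be pushed round by the side of its arm or pinched across the arm.
- pointer_tip (a point): The end of the knob's nose, 51 mm from the axis, 65 mm above the bench.
- mark_line (a point): Where pointer_tip is when exactly set: 51 mm from the knob's axis, 65 mm above the bench. The mark is a dark steel block on the dial rim just outside this point: 54 to 66 mm from the axis, 10 mm wide, 8 mm high above the dial, between -0.6 and +0.2 rad counter-clockwise from the box's x axis. Knob and guard pass it freely.
- guard (a joint): How far the guard has slid (m), towards the box's -y: 0 fully open, 0.145 at its stop over the knob; starts between 0 and 0.015. Friction about 2 N, light damping; stays where it is left. When fully open it spans y = 100 to 195 mm of the box, when home y = -45 to 50 mm. It passes over the knob without touching it.
- guard_end (a point): Centre of the outer (+y) face of the guard's flat end wall (152 mm wide, 58 mm high), 75 mm above the bench: the place to push, towards the box's -y. The guard is an aluminium hood 152 mm wide (x), 95 mm long (y), 46 to 104 mm above the bench: two sides, a top and this end wall; open on its -y end.
- offcut_long: a bystander, loose on the bench: white moulding 190 x 60 x 18 mm lying beyond the guard's end, its centre about 310 mm from the knob axis along the box's +y. Origin under its centre, x along its length.
- nailbox: a bystander, loose on the bench: cardboard box 80 x 120 x 50 mm high on the far side of the box. Origin under its centre.
- jar: a bystander, loose on the bench: screw-top jar, radius 33 mm, 90 mm high, on the far side of the box. Origin under its centre.
- square: a bystander, loose on the bench: steel combination square 250 mm long, up to 100 mm wide and 18 mm thick, beyond the gauge end of the box. Origin under the middle of its blade.

How it is judged:
By the outcome, as a careful person would: the job done as asked, in the order asked, and still so for the second after the job is handed in, with the robot touching nothing.
It also fails if it takes over 51 s, if anything falls off the work surface, if the arm or the gripper's body presses on something with over 40 N, if the wrist force passes 120 N, or if a joint passes its speed limit or range.

## Working session

There is one attempt and no reset: what is moved stays moved. The work goes in short steps, Python scripts to look and compute and a tool call to move; the robot and the scene stay as the last step left them, time stands still between calls to the robot, and variables do not carry over. Pictures are saved under pics/ and viewed, and the job is handed in when it is done.

Besides the shell and the picture viewer there is one more tool, called as name(argument=value, ...) on one line, values as JSON. move_arm: Moves the arm, as the interface text tells. Its arguments: {"type":"object","properties":{"steps":{"type":"array","items":{"type":"array","items":{"type":"number"}}},"newtons":{"type":"number"}},"required":["steps"]}

```bash
mkdir -p pics
cat > h.py <<'E'
import numpy as np,cv2
from plant import status,cams,ticket
def snap(n,f):
    p=cams.snapshot(n); cv2.imwrite('pics/'+f,p[:,:,::-1]); return p
def ray(n,uv,m=None):
    m=m or cams.camera_model(n)
    K=np.array([[m['fx'],0,m['cx']],[0,m['fy'],m['cy']],[0,0,1.]])
    p=cv2.undistortPoints(np.array(uv,float).reshape(-1,1,2),K,np.array([m['k1'],0,0,0.]))
    # fine for small k1
    R=cv2.Rodrigues(np.array(m['rvec']))[0];t=np.array(m['tvec'])
    d=np.c_[p[:,0],np.ones(len(p))]@R
    return -R.T@t,d
def atz(n,uv,z,m=None):
    c,d=ray(n,uv,m); z=np.broadcast_to(z,len(d)); return c+d*((z-c[2])/d[:,2])[:,None]
def proj(n,P,m=None):
    m=m or cams.camera_model(n)
    K=np.array([[m['fx'],0,m['cx']],[0,m['fy'],m['cy']],[0,0,1.]])
    return cv2.projectPoints(np.array(P,float).reshape(-1,1,3),np.array(m['rvec']),np.array(m['tvec']),K,np.array([m['k1'],0,0,0.]))[0][:,0]
E
python3 - <<'E'
from h import *
s=status.sense();print(s)
for c in('scene','top'):
    snap(c,c+'1.png');print(cams.camera_model(c))
    for q in('regulator','knob','pointer_tip','mark_line','guard_end','dial_center','guard'):
        print(c,q,[(np.round(b['at'],3),round(b['confidence'],2)) for b in cams.boxes_of(c,q)][:2])
E
```

```text
{'t': 0.0, 'q': array([-1.37360331e+00,  4.91542250e-01,  1.55942972e+00, -4.85743490e-05,
        1.09170142e+00, -1.05581826e-01]), 'dq': array([-1.24750106e-05, -1.48641261e-03,  1.66610283e-03,  2.41313903e-04,
        8.33652055e-04, -8.11129448e-04]), 'joint_torque': array([-8.60015080e-04, -6.12648368e+01, -2.58179516e+01,  6.91810017e-02,
        4.81974764e-02, -1.21988423e-04]), 'tool_pos': array([ 0.18633302, -0.59633938,  0.22207929]), 'ee_rot': array([-2.53050903e+00,  1.86057802e+00,  1.29944601e-03]), 'force': array([ 0.3032405 ,  0.3248849 , -0.14105423]), 'torque': array([0.01199444, 0.00135071, 0.02041707]), 'gripper_width': 0.09490224798546754}
{'fx': 595.4790770978567, 'fy': 595.4790770978567, 'cx': 318.92708352453025, 'cy': 229.82242513704227, 'k1': 0.012687197836324103, 'rvec': array([ 1.46874037,  2.02034083, -0.88161236]), 'tvec': array([ 0.17414279, -0.31124808,  1.80035657])}
scene regulator [(array([0.619, 0.023, 0.044]), 0.59)]
scene knob [(array([ 0.576, -0.026,  0.073]), 0.6), (array([ 0.43 , -0.313,  0.008]), 0.29)]
scene pointer_tip [(array([ 0.572, -0
[... 206 characters left out ...]
array([0.657, 0.098, 0.103]), 0.74), (array([ 0.429, -0.313,  0.008]), 0.42)]
{'fx': 441.4356712997791, 'fy': 441.4356712997791, 'cx': 321.847908862596, 'cy': 238.54657223390998, 'k1': -0.10359876227129876, 'rvec': array([ 2.1471336 , -2.14352837,  0.15040635]), 'tvec': array([-0.00349388,  0.57091271,  0.83437909])}
top regulator [(array([ 0.572, -0.006,  0.045]), 0.82)]
top knob [(array([ 0.561, -0.025,  0.084]), 0.66)]
top pointer_tip [(array([ 0.563, -0.023,  0.088]), 0.93)]
top mark_line []
top guard_end [(array([0.626, 0.094, 0.104]), 0.8)]
top dial_center [(array([ 0.569, -0.01 ,  0.044]), 0.59), (array([ 0.561, -0.027,  0.085]), 0.15)]
top guard [(array([0.623, 0.095, 0.105]), 0.85)]
```

View pics/scene1.png

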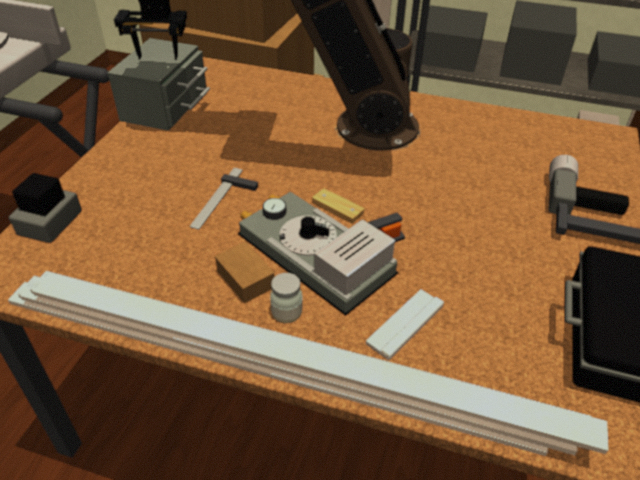

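View pics/top1.png

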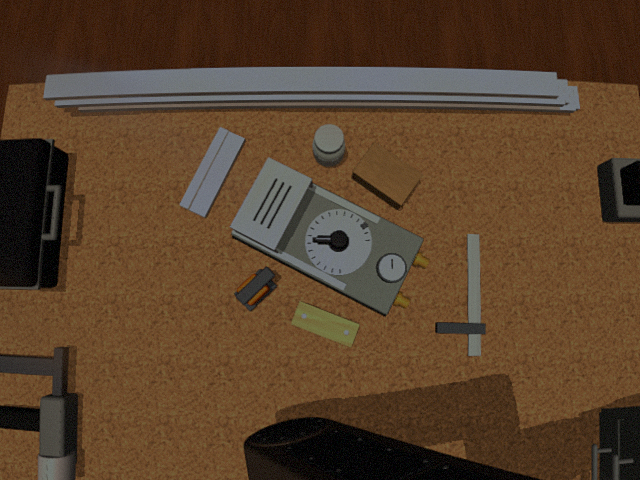

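Scene view: box mid-table with the guard at its right and the bystanders around it. Top view: knob hub at about (339,240), pointer to the left (313,239), a dark block at about (364,226), and guard at (272,205). I'll zoom in on these.

Run:
```python
from h import *
p=cv2.imread('pics/top1.png')
cv2.imwrite('pics/topz.png',cv2.resize(p[140:320,170:440],None,fx=2.96,fy=2.96,interpolation=cv2.INTER_CUBIC))
print(atz('top',[[339,240],[313,239]],[.087,.078]),atz('top',[[364,226]],.053))
# box corners
print(atz('top',[[424,239],[389,314]],.041))
```

```text
[[ 0.5615651  -0.03490301  0.087     ]
 [ 0.56468188  0.01412528  0.078     ]] [[ 0.59421835 -0.08536534  0.053     ]]
[[ 0.5703008  -0.20607049  0.041     ]
 [ 0.42284574 -0.13341567  0.041     ]]
```

View pics/topz.png

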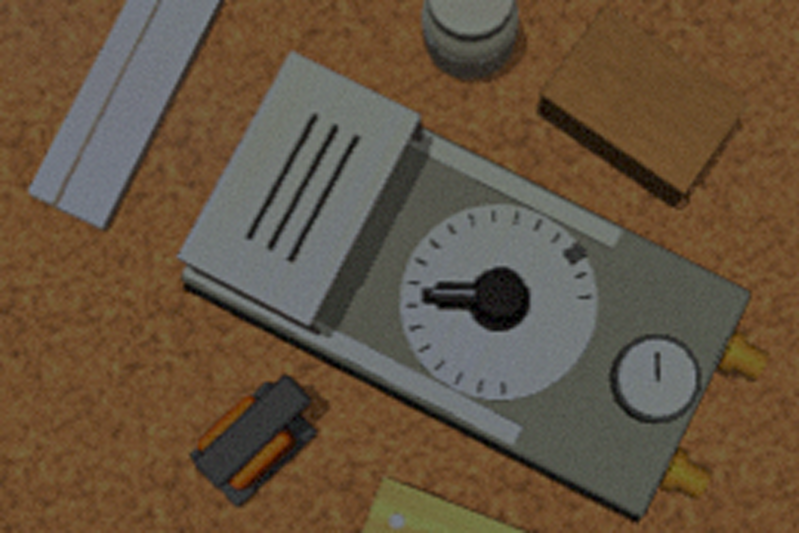

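Run:
```python
from h import *
p=cv2.imread('pics/top1.png').astype(int)
g=p.sum(2)
m=cams.camera_model('top')
# dial ring: bright pixels near; 
Z=lambda a:np.array(a,float)/2.96+[170,140]
dial=Z([[401,300],[597,300],[499,205],[499,400],[430,232],[568,232],[430,371],[568,371]])
P=atz('top',dial,.045,m)
A=np.c_[2*P[:,:2],np.ones(len(P))];x=np.linalg.lstsq(A,(P[:,:2]**2).sum(1),rcond=None)[0]
print('dial c',x[:2],'r',np.sqrt(x[2]+x[:2]@x[:2]))
c=x[:2]
print('hub',atz('top',Z([[502,299]]),.087,m))
mk=atz('top',Z([[576,253]]),.051,m)[0,:2]-c;print('mark r',np.hypot(*mk),np.arctan2(mk[1],mk[0]))
tip=atz('top',Z([[424,295]]),.076,m)[0,:2]-c;print('tip',np.hypot(*tip),np.arctan2(tip[1],tip[0]))
# gauge end corners & guard corners
e=atz('top',Z([[750,295],[638,520]]),.041,m)[:,:2];d=e[0]-e[1];print('edge',np.hypot(*d),np.arctan2(d[1],d[0]))
G=atz('top',Z([[293,52],[420,115],[317,330],[181,258]]),.104,m)[:,:2];print(G)
yaw=np.arctan2(d[1],d[0])
for yaw in(yaw,np.arctan2(*(G[1]-G[2])[::-1]),np.arctan2(*(G[0]-G[3])[::-1])):
    R=np.array([[np.cos(yaw),np.sin(yaw)],[-np.sin(yaw),np.cos(yaw)]]);print(yaw,(G-c)@R.T)
w=cams.camera_model('wrist');Rw=cv2.Rodrigues(w['rvec'])[0];s=status.sense();T=cv2.Rodrigues(s['ee_rot'])[0]
C=-Rw.T@w['tvec'];print('cam in tool',T.T@(C-s['tool_pos']),'axes',T.T@Rw.T, w['fx'],w['k1'])
```

```text
dial c [ 0.56415352 -0.03560378] r 0.06553391915164222
hub [[ 0.55964606 -0.03601201  0.087     ]]
mark r 0.06004137991887743 -1.0191271557569406
tip 0.04931006043318529 1.5800611096559967
edge 0.16854784526449176 -0.4821956732996017
[[0.71710144 0.0979509 ]
 [0.67515389 0.01616531]
 [0.53772395 0.07926397]
 [0.58292057 0.16556779]]
-0.4821956732996017 [[ 0.0735759   0.18925249]
 [ 0.07433733  0.09734004]
 [-0.07668315  0.08951433]
 [-0.07666119  0.18693653]]
-0.4304231486553309 [[ 0.08327102  0.18519141]
 [ 0.07927501  0.0933627 ]
 [-0.07194809  0.0933627 ]
 [-0.06688462  0.19065322]]
-0.46678148533403807 [[ 0.07648422  0.18809594]
 [ 0.07582886  0.09618267]
 [-0.07529431  0.09068566]
 [-0.07377073  0.18809594]]
cam in tool [ 0.00058053 -0.06786861 -0.16219339] axes [[ 9.99999323e-01 -4.29137026e-04 -1.08166282e-03]
 [ 6.77136266e-04  9.70533306e-01  2.40966063e-01]
 [ 9.46382334e-04 -2.40966632e-01  9.70532939e-01]] 414.8834846206942 -0.053901349083067325
```

move_arm(steps=[[0.05,-0.01,-0.012,0,-0.05],[0.05,-0.03,-0.036,0,-0.16],[0.05,-0.053,-0.063,0,-0.27],[0.05,-0.077,-0.09,0,-0.38],[0.05,-0.1,-0.118,0,-0.5],[0.05,-0.124,-0.145,0,-0.61],[0.05,-0.147,-0.172,0,-0.73],[0.05,-0.17,-0.2,0,-0.84],[0.05,-0.194,-0.227,0,-0.96],[0.05,-0.217,-0.254,0,-1.07],[0.05,-0.24,-0.282,0,-1.18],[0.05,-0.264,-0.31,0,-1.277]])

```text
t: 1.8
tool_pos: [0.4043, -0.2507, 0.2229]
ee_rot: [3.141, 0.022, 0.001]
force: [1.3, -1.0, -0.4]
gripper_width: 0.0503
```

```bash
cat >> h.py <<'E'
def pose():
    s=status.sense();T=cv2.Rodrigues(s['ee_rot'])[0]
    return s,s['tool_pos'],T
def goto(P,ang):
    s,p,T=pose(); a=np.arctan2(T[1,0],T[0,0]); d=T.T@(np.array(P)-p)
    print('t',round(s['t'],2),'pos',np.round(p,4),'ang',round(a,4),'shift',np.round(d,4),'turn',round(-(ang-a),4),'q',np.round(s['q'],2),'F',np.round(s['force'],1),'w',round(s['gripper_width'],4),'z',np.round(T[:,2],3))
E
python3 -c "
from h import *
goto([.562,-.0015,.2],.01)"
```

```text
t 1.8 pos [ 0.4043 -0.2507  0.2229] ang 0.0143 shift [ 0.1613 -0.2469  0.0228] turn 0.0043 q [-0.69  0.28  1.91 -0.    0.95 -0.71] F [ 1.3 -1.  -0.4] w 0.0503 z [ 0.001 -0.    -1.   ]
```

move_arm(steps=[[0.05,0.013,-0.02,0.002,0],[0.05,0.03,-0.045,0.004,0],[0.05,0.047,-0.072,0.006,0],[0.05,0.065,-0.1,0.008,0],[0.05,0.083,-0.127,0.01,0],[0.05,0.1,-0.153,0.012,0],[0.05,0.118,-0.18,0.015,0],[0.05,0.135,-0.206,0.018,0],[0.05,0.15,-0.23,0.02,0],[0.05,0.161,-0.247,0.023,0.004],[0.05,0.161,-0.247,0.023,0.004],[0.05,0.161,-0.247,0.023,0.004]])

```text
t: 2.8
tool_pos: [0.5624, -0.003, 0.1993]
ee_rot: [3.141, 0.011, -0.001]
force: [-0.1, -0.8, 0.5]
gripper_width: 0.0502
```

```bash
python3 -c "
from h import *
goto([.562,-.0015,.2],.01)
m=cams.camera_model('wrist')
p=snap('wrist','w1.png')
np.save('m1.npy',m,allow_pickle=True)
cv2.imwrite('pics/w1z.png',cv2.resize(p[120:420,120:520,::-1],None,fx=2,fy=2,interpolation=cv2.INTER_CUBIC))
for q in('dial_center','pointer_tip','mark_line','knob'): print(q,[(b['at'],b['confidence']) for b in cams.boxes_of('wrist',q)][:2])
"
```

```text
t 2.8 pos [ 0.5624 -0.003   0.1993] ang 0.007 shift [-0.0003 -0.0015 -0.0007] turn -0.003 q [-0.12  0.43  1.74 -0.    0.97 -0.13] F [-0.1 -0.8  0.5] w 0.0502 z [-0.001 -0.    -1.   ]
dial_center [([0.6003, 0.0432, 0.086], 0.59)]
pointer_tip [([0.5632, -0.0205, 0.0825], 0.86)]
mark_line []
knob [([0.5673, -0.0207, 0.0821], 0.91), ([0.5954, 0.0465, 0.0881], 0.74)]
```

View pics/w1z.png

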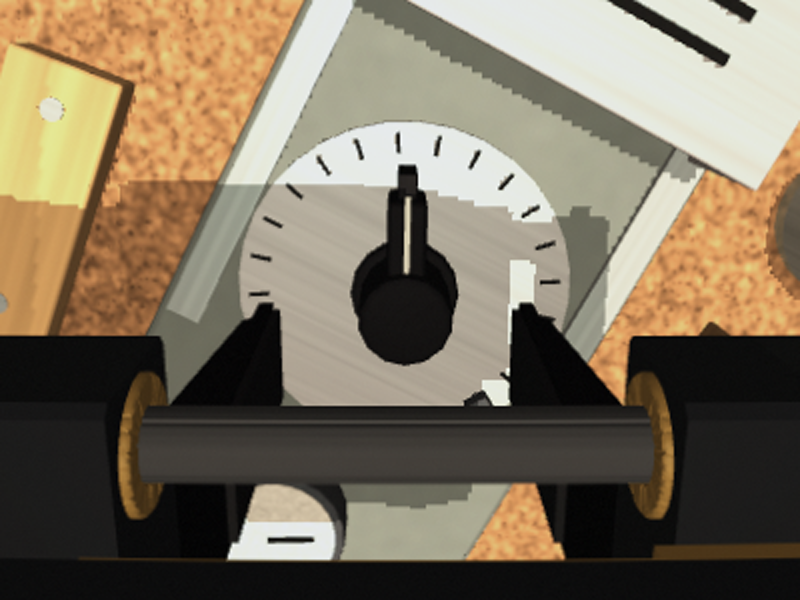

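Wrist view (2x zoom): hub top centre at (405,318), white line from (408,197) to (406,272), nose end at (407,167). The dial arc is visible. The mark at (477,400) is partly hidden by the gripper bar.

```bash
python3 -c "
from h import *
m=np.load('m1.npy',allow_pickle=True).item()
Z=lambda a:np.array(a,float)/2+[120,120]
P=atz('wrist',Z([[239,270],[570,265],[403,121],[285,170],[515,165],[249,220]]),.045,m)
A=np.c_[2*P[:,:2],np.ones(len(P))];x=np.linalg.lstsq(A,(P[:,:2]**2).sum(1),rcond=None)[0]
print('dial c',x[:2],'r',np.sqrt(x[2]+x[:2]@x[:2]))
print('hub',atz('wrist',Z([[405,318]]),.087,m)[0])
l=atz('wrist',Z([[408,197],[406.5,272]]),.082,m);print('line',l,np.arctan2(*(l[0]-l[1])[1::-1]))
print('tip',atz('wrist',Z([[407,167]]),.076,m))
"
```

```text
dial c [ 0.56637528 -0.03394446] r 0.06634274078986165
hub [ 0.56640998 -0.03149608  0.087     ]
line [[ 0.56711337  0.01048089  0.082     ]
 [ 0.56685287 -0.01623434  0.082     ]] 1.5610453705184926
tip [[0.56676352 0.01991392 0.076     ]]
```

move_arm(steps=[[0.05,0.0035,-0.004,0.02,0.016],[0.05,0.0035,-0.004,0.05,0.016],[0.05,0.0035,-0.004,0.08,0.016],[0.05,0.0035,-0.004,0.105,0.016],[0.05,0.0035,-0.004,0.123,0.016],[0.05,0.0035,-0.004,0.134,0.016],[0.05,0.0035,-0.004,0.139,0.016],[0.05,0.0035,-0.004,0.139,0.016],[0.05,0.0035,-0.004,0.139,0.016]])

```text
t: 3.8
tool_pos: [0.5662, 0.0, 0.0614]
ee_rot: [3.141, -0.018, 0.002]
force: [0.8, -0.1, 0.2]
gripper_width: 0.05
```

```bash
python3 -c "
from h import *
goto([.566,.001,.06],-.009)
p=snap('wrist','w2.png')
"
```

```text
t 3.8 pos [0.5662 0.     0.0614] ang -0.0113 shift [-0.0002 -0.001   0.0014] turn -0.0023 q [-0.12  0.62  1.85 -0.    0.67 -0.11] F [ 0.8 -0.1  0.2] w 0.05 z [ 0.001 -0.    -1.   ]
```

View pics/w2.png

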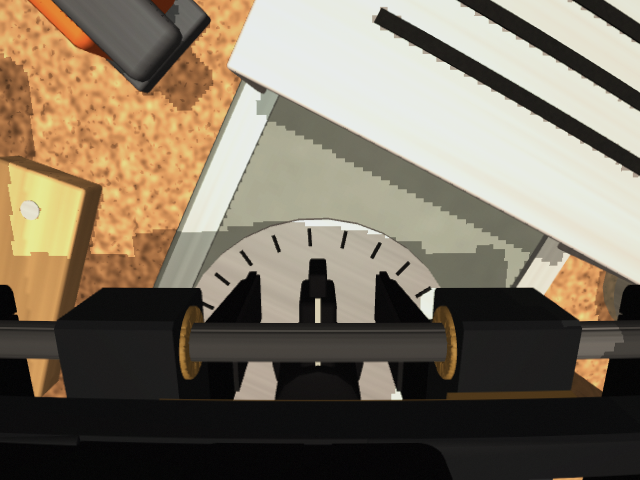

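The arm at about (318,300) sits centred between the fingers at 255 and 385, so I'll close.

move_arm(steps=[[0.005,0,0,0,0],[0.005,0,0,0,0],[0.005,0,0,0,0],[0.005,0,0,0,0],[0.005,0,0,0,0],[0.005,0,0,0,0]], newtons=12)

```text
t: 4.35
tool_pos: [0.5659, 0.0003, 0.0607]
ee_rot: [3.141, -0.017, 0.0]
force: [0.1, -0.3, -0.5]
gripper_width: 0.0152
```

```bash
cat > arc.py <<'E'
from h import *
import sys
c=np.array([.5657,-.0332]); r=.034
a0=-.009; da=float(sys.argv[1]); n=int(sys.argv[2])
s,p,T=pose(); a=np.arctan2(T[1,0],T[0,0])
th0=a+np.pi/2; p0=c+r*np.array([np.cos(th0),np.sin(th0)])
print('off',p[:2]-p0,'arm ang',th0); goto([*p[:2],p[2]],a)
for i in range(1,n+1):
    f=i/n; th=th0-da*f; d=np.array([*(c+r*np.array([np.cos(th),np.sin(th)])-p0),0]); d=T.T@d
    print([round(x,4) for x in d],round(da*f,3))
E
python3 arc.py 1.2 12
```

```text
off [-0.00022234 -0.00049141] arm ang 1.5598112289777846
t 4.35 pos [5.659e-01 3.000e-04 6.070e-02] ang -0.011 shift [0. 0. 0.] turn -0.0 q [-0.12  0.62  1.85 -0.    0.67 -0.11] F [ 0.1 -0.3 -0.5] w 0.0152 z [ 0. -0. -1.]
[np.float64(0.0034), np.float64(0.0002), np.float64(0.0)] 0.1
[np.float64(0.0068), np.float64(0.0007), np.float64(0.0)] 0.2
[np.float64(0.01), np.float64(0.0015), np.float64(0.0)] 0.3
[np.float64(0.0132), np.float64(0.0027), np.float64(0.0)] 0.4
[np.float64(0.0163), np.float64(0.0042), np.float64(0.0)] 0.5
[np.float64(0.0192), np.float64(0.0059), np.float64(0.0)] 0.6
[np.float64(0.0219), np.float64(0.008), np.float64(0.0)] 0.7
[np.float64(0.0244), np.float64(0.0103), np.float64(0.0)] 0.8
[np.float64(0.0266), np.float64(0.0129), np.float64(0.0)] 0.9
[np.float64(0.0286), np.float64(0.0156), np.float64(0.0)] 1.0
[np.float64(0.0303), np.float64(0.0186), np.float64(0.0)] 1.1
[np.float64(0.0317), np.float64(0.0217), np.float64(0.0)] 1.2
```

move_arm(steps=[[0.005,0.0034,0.0002,0,0.1],[0.005,0.0068,0.0007,0,0.2],[0.005,0.01,0.0015,0,0.3],[0.005,0.0132,0.0027,0,0.4],[0.005,0.0163,0.0042,0,0.5],[0.005,0.0192,0.0059,0,0.6],[0.005,0.0219,0.008,0,0.7],[0.005,0.0244,0.0103,0,0.8],[0.005,0.0266,0.0129,0,0.9],[0.005,0.0286,0.0156,0,1.0],[0.005,0.0303,0.0186,0,1.1],[0.005,0.0317,0.0217,0,1.2]], newtons=15)

```text
t: 5.35
tool_pos: [0.5971, -0.0214, 0.0607]
ee_rot: [-2.579, 1.794, 0.001]
force: [-2.1, 3.3, 2.8]
gripper_width: 0.0137
```

```bash
python3 -c "
from h import *
snap('top','t2.png');snap('scene','s2.png');p=cv2.imread('pics/t2.png')
cv2.imwrite('pics/t2z.png',cv2.resize(p[140:320,240:440],None,fx=3,fy=3,interpolation=cv2.INTER_CUBIC))"; python3 arc.py 1.2 12
```

```text
off [-0.00048519 -0.00017651] arm ang 0.3571228799713895
t 5.45 pos [ 0.5971 -0.0215  0.0606] ang -1.2137 shift [0. 0. 0.] turn -0.0 q [-0.15  0.65  1.77  0.    0.72  1.07] F [-1.6  4.6  3.2] w 0.0139 z [-0.001  0.001 -1.   ]
[np.float64(0.0034), np.float64(0.0002), np.float64(-0.0)] 0.1
[np.float64(0.0068), np.float64(0.0007), np.float64(-0.0)] 0.2
[np.float64(0.01), np.float64(0.0015), np.float64(-0.0)] 0.3
[np.float64(0.0132), np.float64(0.0027), np.float64(-0.0)] 0.4
[np.float64(0.0163), np.float64(0.0042), np.float64(-0.0)] 0.5
[np.float64(0.0192), np.float64(0.0059), np.float64(-0.0)] 0.6
[np.float64(0.0219), np.float64(0.008), np.float64(-0.0)] 0.7
[np.float64(0.0244), np.float64(0.0103), np.float64(-0.0)] 0.8
[np.float64(0.0266), np.float64(0.0129), np.float64(-0.0)] 0.9
[np.float64(0.0286), np.float64(0.0156), np.float64(-0.0)] 1.0
[np.float64(0.0303), np.float64(0.0186), np.float64(-0.0)] 1.1
[np.float64(0.0317), np.float64(0.0217), np.float64(-0.0)] 1.2
```

View pics/t2z.png

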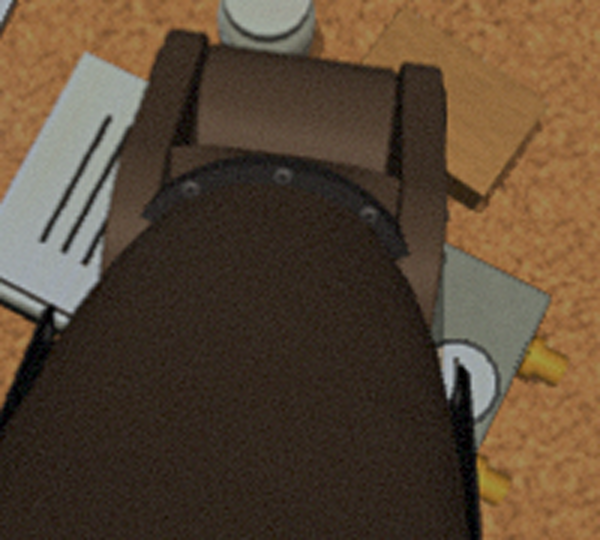

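The forces are small and the knob is following the pinch. Next is the second arc.

move_arm(steps=[[0.005,0.0034,0.0002,0,0.1],[0.005,0.0068,0.0007,0,0.2],[0.005,0.01,0.0015,0,0.3],[0.005,0.0132,0.0027,0,0.4],[0.005,0.0163,0.0042,0,0.5],[0.005,0.0192,0.0059,0,0.6],[0.005,0.0219,0.008,0,0.7],[0.005,0.0244,0.0103,0,0.8],[0.005,0.0266,0.0129,0,0.9],[0.005,0.0286,0.0156,0,1.0],[0.005,0.0303,0.0186,0,1.1],[0.005,0.0317,0.0217,0,1.2]])

```text
t: 6.45
tool_pos: [0.588, -0.058, 0.0607]
ee_rot: [-1.12, 2.935, 0.002]
force: [0.7, 9.8, 2.0]
gripper_width: 0.0139
```

```bash
python3 -c "
from h import *
goto([.57,0,.06],0)
m=cams.camera_model('wrist');snap('wrist','w3.png');np.save('m3.npy',m,allow_pickle=True)";python3 arc.py 0.17 3
```

```text
t 6.45 pos [ 0.588  -0.058   0.0607] ang -2.4123 shift [-0.0252  0.0553  0.0007] turn -2.4123 q [-0.21  0.65  1.79  0.    0.71  2.2 ] F [0.7 9.8 2. ] w 0.0139 z [ 0.     0.001 -1.   ]
off [-0.00045822  0.00045381] arm ang -0.8494819716664912
t 6.5 pos [ 0.5877 -0.0583  0.0606] ang -2.4203 shift [0. 0. 0.] turn -0.0 q [-0.21  0.65  1.79  0.    0.71  2.21] F [-2.3  7.7  2. ] w 0.0139 z [-0.     0.001 -1.   ]
[np.float64(0.0019), np.float64(0.0001), np.float64(-0.0)] 0.057
[np.float64(0.0038), np.float64(0.0002), np.float64(-0.0)] 0.113
[np.float64(0.0058), np.float64(0.0005), np.float64(-0.0)] 0.17
```

View pics/w3.png

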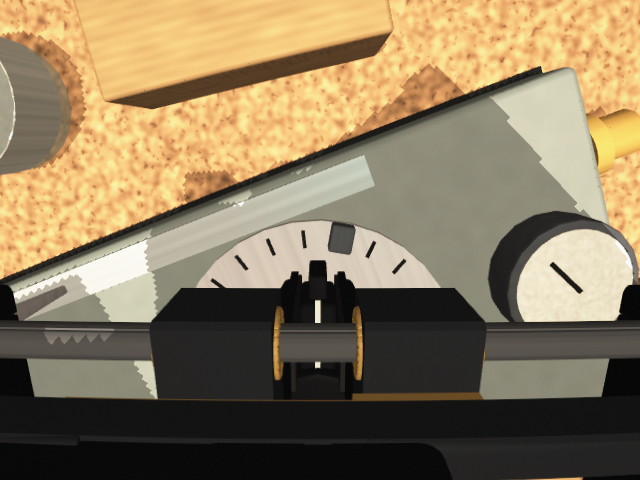

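The wrist view shows the mark block clearly at about (342,237), with the nose at (318,268). I'll zoom to measure both.

```bash
python3 -c "
from h import *
p=cv2.imread('pics/w3.png')
cv2.imwrite('pics/w3z.png',cv2.resize(p[210:310,260:400],None,fx=5.5,fy=5.5,interpolation=cv2.INTER_CUBIC))
m=np.load('m3.npy',allow_pickle=True).item()
for c in([.5657,-.0332],[.5650,-.0335]):
  for uv,z in(([331,224],.053),([355,226],.053),([352,250],.053),([330,248],.053),([342,237],.053),([318,263],.076),([318,305],.082),([318,350],.082)):
    d=atz('wrist',[uv],z,m)[0,:2]-c;print(uv,np.round(d,4),round(np.hypot(*d),4),round(np.arctan2(d[1],d[0]),4))
"
```

```text
[331, 224] [ 0.0403 -0.053 ] 0.0666 -0.9205
[355, 226] [ 0.0322 -0.059 ] 0.0673 -1.071
[352, 250] [ 0.0261 -0.0506] 0.0569 -1.0946
[330, 248] [ 0.0336 -0.045 ] 0.0562 -0.9289
[342, 237] [ 0.0331 -0.0519] 0.0616 -1.0034
[318, 263] [ 0.0377 -0.042 ] 0.0564 -0.8387
[318, 305] [ 0.0283 -0.0314] 0.0423 -0.8377
[318, 350] [ 0.0161 -0.0178] 0.024 -0.8344
[331, 224] [ 0.041  -0.0527] 0.0667 -0.9095
[355, 226] [ 0.0329 -0.0587] 0.0673 -1.0598
[352, 250] [ 0.0268 -0.0503] 0.057 -1.0813
[330, 248] [ 0.0343 -0.0447] 0.0564 -0.9158
[342, 237] [ 0.0338 -0.0516] 0.0617 -0.9912
[318, 263] [ 0.0384 -0.0417] 0.0567 -0.8259
[318, 305] [ 0.029  -0.0311] 0.0425 -0.8207
[318, 350] [ 0.0168 -0.0175] 0.0243 -0.8048
```

View pics/w3z.png

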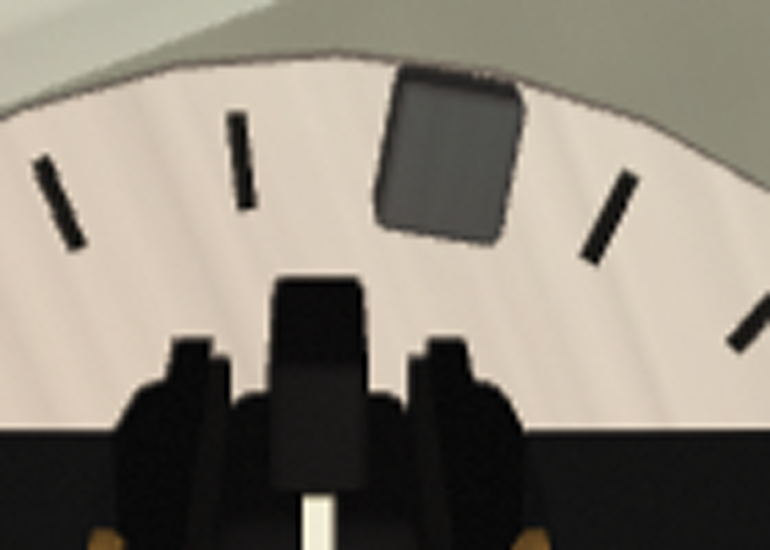

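move_arm(steps=[[0.005,0.0019,0.0001,0,0.055],[0.005,0.0038,0.0002,0,0.11],[0.005,0.0056,0.0005,0,0.165],[0.005,0.0056,0.0005,0,0.165],[0.005,0.0056,0.0005,0,0.165]])

```text
t: 6.92
tool_pos: [0.5836, -0.0614, 0.0606]
ee_rot: [-0.881, 3.015, 0.002]
force: [0.1, 8.3, 2.2]
gripper_width: 0.0137
```

```bash
python3 -c "
from h import *
goto([.57,0,.06],0)
m=cams.camera_model('wrist');snap('wrist','w4.png');np.save('m4.npy',m,allow_pickle=True)
p=cv2.imread('pics/w4.png')
cv2.imwrite('pics/w4z.png',cv2.resize(p[210:310,250:390],None,fx=5.5,fy=5.5,interpolation=cv2.INTER_CUBIC))
c=proj('wrist',[[.5657,-.0332,z] for z in(.045,.065,.087)],m);print(c)
"
```

```text
t 6.92 pos [ 0.5836 -0.0614  0.0606] ang -2.573 shift [-0.0216  0.059   0.0007] turn -2.573 q [-0.22  0.64  1.8   0.    0.7   2.35] F [0.1 8.3 2.2] w 0.0137 z [ 0.     0.001 -1.   ]
[[318.22723473 356.71396275]
 [318.21620773 380.40811048]
 [318.2006081  412.99946144]]
```

View pics/w4z.png

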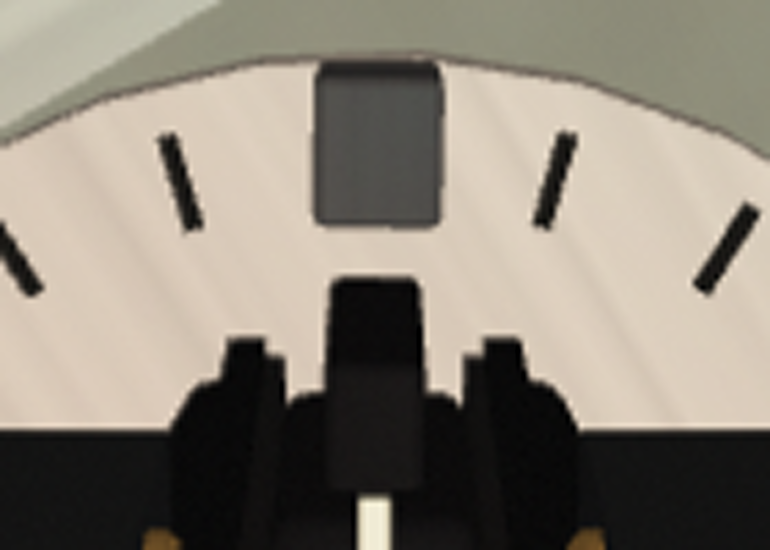

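The nose at 376 and the block at 378 (zoomed) line up to within about 0.3 mm. I'll release, rise and check.

move_arm(steps=[[0.04,0,0,0,0],[0.04,0,0,0,0],[0.04,0,0,0,0],[0.04,0,0,0,0],[0.04,0,0,-0.01,0],[0.04,0,0,-0.03,0],[0.04,0,0,-0.06,0],[0.04,0,0,-0.09,0],[0.04,0,0,-0.12,0],[0.04,0,0,-0.14,0],[0.04,0,0,-0.14,0],[0.04,0,0,-0.14,0]])

```text
t: 7.97
tool_pos: [0.5838, -0.0625, 0.2022]
ee_rot: [-0.876, 3.015, -0.002]
force: [0.3, -0.1, 0.3]
gripper_width: 0.0397
```

```bash
python3 -c "
from h import *
goto([.57,0,.06],0)
m=cams.camera_model('wrist');snap('wrist','w5.png');np.save('m5.npy',m,allow_pickle=True)
p=cv2.imread('pics/w5.png')
cv2.imwrite('pics/w5z.png',cv2.resize(p[150:330,210:430],None,fx=3.3,fy=3.3,interpolation=cv2.INTER_CUBIC))
"
```

```text
t 7.97 pos [ 0.5838 -0.0625  0.2022] ang -2.5757 shift [-0.0216  0.0605  0.1421] turn -2.5757 q [-0.22  0.46  1.68 -0.    1.    2.36] F [ 0.3 -0.1  0.3] w 0.0397 z [ 0.003 -0.001 -1.   ]
```

View pics/w5z.png

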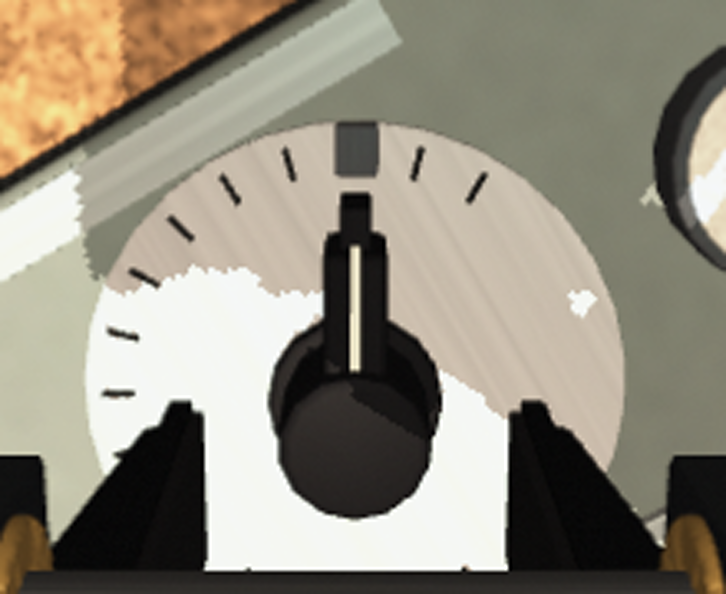

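The knob is released and still aligned: white line 355, nose 355.5, block 356.5 (zoomed px). Next I'll move beyond the guard's end, staying high.

move_arm(steps=[[0.03,-0.008,0.006,0,-0.1],[0.03,-0.025,0.019,0,-0.21],[0.03,-0.043,0.033,0,-0.33],[0.03,-0.061,0.047,0,-0.45],[0.03,-0.08,0.062,0,-0.57],[0.03,-0.099,0.077,0,-0.69],[0.03,-0.118,0.091,0,-0.81],[0.03,-0.137,0.106,0,-0.93],[0.03,-0.156,0.121,0,-1.05],[0.03,-0.173,0.134,0,-1.17],[0.03,-0.188,0.146,0,-1.29],[0.03,-0.198,0.153,0,-1.4]])

```text
t: 9.02
tool_pos: [0.6686, 0.1746, 0.1988]
ee_rot: [2.619, -1.732, -0.003]
force: [0.2, -0.1, -0.2]
gripper_width: 0.0301
```

```bash
python3 -c "
from h import *
m=np.load('m1.npy',allow_pickle=True).item()
Z=lambda a:np.array(a,float)/2+[120,120]
P=atz('wrist',Z([[355,5],[757,188]]),.104,m);d=(P[1]-P[0]);print('guard front',P,np.arctan2(d[1],d[0]))
goto([.6688,.1724,.2],-.465)"
```

```text
guard front [[0.55028422 0.07320779 0.104     ]
 [0.67774632 0.0184553  0.104     ]] -0.4057258018815487
t 9.02 pos [0.6686 0.1746 0.1988] ang -1.1687 shift [ 0.0021  0.0007 -0.0012] turn -0.7037 q [0.16 0.61 1.41 0.   1.13 1.33] F [ 0.2 -0.1 -0.2] w 0.0301 z [-0.003 -0.    -1.   ]
```

move_arm(steps=[[0.03,0.002,0.001,0,-0.12],[0.03,0.002,0.001,0,-0.24],[0.03,0.002,0.001,0,-0.36],[0.03,0.002,0.001,0,-0.48],[0.03,0.002,0.001,0,-0.6],[0.03,0.002,0.001,0,-0.7],[0.03,0.002,0.001,0,-0.7],[0.03,0.002,0.001,0,-0.7]])

```text
t: 9.68
tool_pos: [0.6683, 0.1705, 0.1994]
ee_rot: [3.051, -0.745, -0.003]
force: [0.6, 0.1, 0.5]
gripper_width: 0.03
```

```bash
python3 -c "
from h import *
goto([.6688,.1724,.2],-.465)
m=cams.camera_model('wrist');snap('wrist','w6.png');np.save('m6.npy',m,allow_pickle=True)
snap('top','t6.png')
"
```

```text
t 9.68 pos [0.6683 0.1705 0.1994] ang -0.4792 shift [-0.0004 -0.0019 -0.0006] turn -0.0142 q [ 0.15  0.61  1.41 -0.    1.13  0.63] F [0.6 0.1 0.5] w 0.03 z [-0.002 -0.    -1.   ]
```

View pics/w6.png

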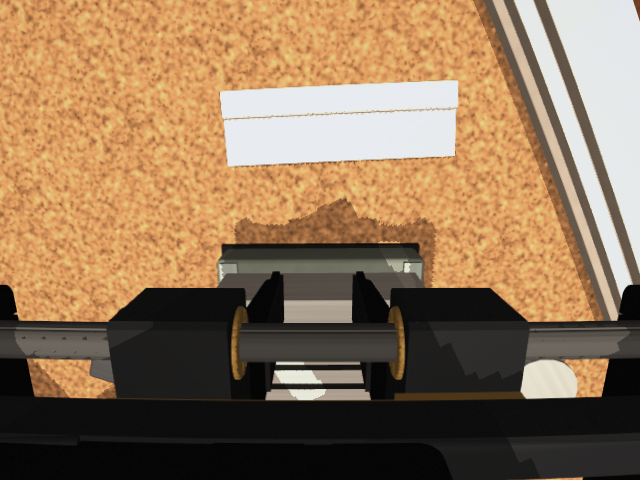

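View pics/t6.png

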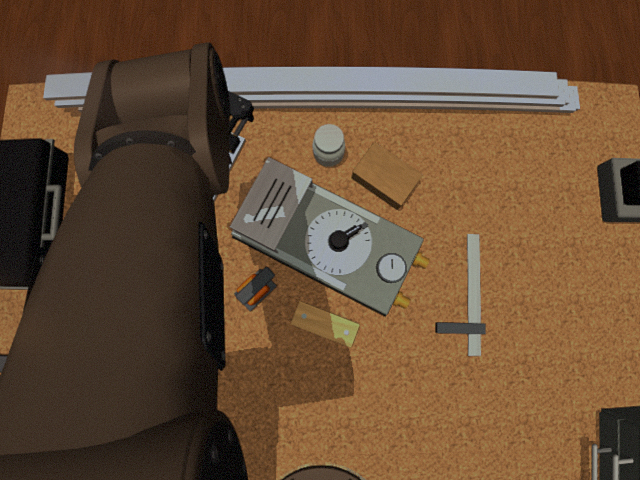

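Wrist view: the box's end edge runs level at row 243 (x 222–418), and the guard's end wall is at about rows 273–300, centred at x of about 320. The offcut lies well beyond it at rows 85–165. Top view: the pointer is still at the block.

```bash
python3 -c "
from h import *
m=np.load('m6.npy',allow_pickle=True).item()
s,p,T=pose()
for uv,z in(([320,244],.041),([222,244],.041),([418,244],.041),([320,273],.046),([320,300],.104),([230,165],.018),([455,155],.018)):
  P=atz('wrist',[uv],z,m)[0];print(uv,np.round(P,4),'tool',np.round(T.T@(P-p),4))
"
```

```text
[320, 244] [0.6633 0.1562 0.041 ] tool [0.0022 0.015  0.1589]
[222, 244] [0.5937 0.1924 0.041 ] tool [-0.0762  0.015   0.1589]
[418, 244] [0.7329 0.12   0.041 ] tool [0.0806 0.015  0.1588]
[320, 273] [0.6529 0.1361 0.046 ] tool [0.0022 0.0377 0.1539]
[320, 300] [0.6529 0.1367 0.104 ] tool [0.0019 0.0372 0.0959]
[230, 165] [0.626  0.2443 0.018 ] tool [-0.0715 -0.046   0.1819]
[455, 155] [0.7932 0.1667 0.018 ] tool [ 0.1127 -0.0542  0.1817]
```

move_arm(steps=[[0.03,0.001,0,0.02,0],[0.03,0.002,0,0.05,0],[0.03,0.002,0,0.08,0],[0.03,0.002,0,0.105,0],[0.03,0.002,0,0.12,0],[0.03,0.002,0,0.126,0],[0.03,0.002,0,0.127,0],[0.03,0.002,0.003,0.127,0],[0.03,0.002,0.008,0.127,0],[0.03,0.002,0.014,0.127,0],[0.03,0.002,0.02,0.127,0],[0.03,0.002,0.02,0.127,0]])

```text
t: 10.78
tool_pos: [0.661, 0.1507, 0.0744]
ee_rot: [-3.053, 0.742, -0.001]
force: [0.2, -0.1, 0.1]
gripper_width: 0.0302
```

move_arm(steps=[[0.03,0,0.002,0,0],[0.03,0,0.004,0,0],[0.03,0,0.006,0,0],[0.03,0,0.008,0,0],[0.03,0,0.012,0,0],[0.03,0,0.018,0,0],[0.03,0,0.024,0,0],[0.03,0,0.03,0,0],[0.03,0,0.036,0,0],[0.03,0,0.042,0,0],[0.03,0,0.048,0,0],[0.03,0,0.05,0,0]])

```text
t: 11.78
tool_pos: [0.6379, 0.1065, 0.0736]
ee_rot: [3.053, -0.741, -0.0]
force: [1.6, 1.9, 1.8]
gripper_width: 0.0299
```

```bash
python3 -c "
from h import *
goto([.5926,.0204,.072],-.479)
m=cams.camera_model('wrist');snap('wrist','w7.png')
snap('scene','s7.png')
"
```

```text
t 11.78 pos [0.6379 0.1065 0.0736] ang -0.4765 shift [-0.0008  0.0973  0.0017] turn 0.0025 q [ 0.06  0.69  1.63 -0.    0.82  0.54] F [1.6 1.9 1.8] w 0.0299 z [-0. -0. -1.]
```

View pics/w7.png

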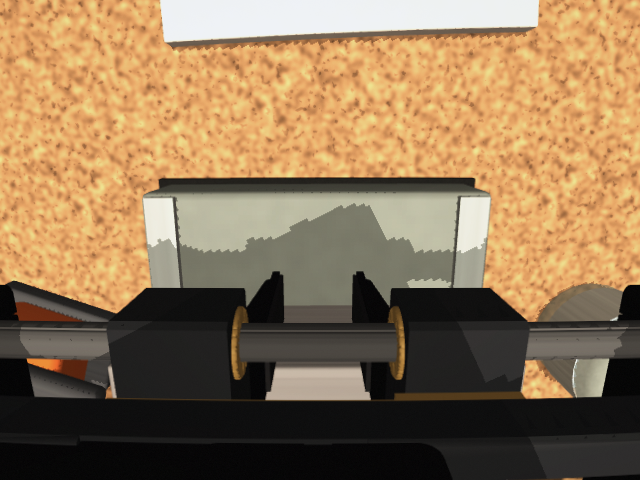

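The guard is sliding on the two fingers at about 2.5 N. I'll continue the push.

move_arm(steps=[[0.03,0,0.005,0,0],[0.03,0,0.012,0,0],[0.03,0,0.02,0,0],[0.03,0,0.028,0,0],[0.03,0,0.036,0,0],[0.03,0,0.044,0,0],[0.03,0,0.052,0,0],[0.03,0,0.06,0,0],[0.03,0,0.068,0,0],[0.03,0,0.075,0,0],[0.03,0,0.08,0,0],[0.03,0,0.082,0,0]])

```text
t: 12.88
tool_pos: [0.6003, 0.0339, 0.0736]
ee_rot: [3.053, -0.741, -0.001]
force: [0.7, 2.0, -1.2]
gripper_width: 0.03
```

move_arm(steps=[[0.03,0,0.001,0,0],[0.03,0,0.002,0,0],[0.03,0,0.003,0,0],[0.03,0,0.004,0,0],[0.03,0,0.005,0,0],[0.03,0,0.006,0,0],[0.03,0,0.007,0,0],[0.03,0,0.008,0,0]])

```text
t: 13.55
tool_pos: [0.5971, 0.0275, 0.0736]
ee_rot: [3.053, -0.741, 0.0]
force: [0.4, 1.8, -0.9]
gripper_width: 0.0302
```

move_arm(steps=[[0.03,0,0.001,0,0],[0.03,0,0.002,0,0],[0.03,0,0.003,0,0],[0.03,0,0.004,0,0],[0.03,0,0.005,0,0]])

```text
t: 13.97
tool_pos: [0.5947, 0.0229, 0.0736]
ee_rot: [3.053, -0.741, -0.0]
force: [0.8, 1.6, 0.2]
gripper_width: 0.0301
```

```bash
python3 -c "
from h import *
goto([.5926,.0204,.072],-.479)"
```

```text
t 13.97 pos [0.5947 0.0229 0.0736] ang -0.476 shift [-0.0007  0.0032  0.0016] turn 0.003 q [-0.07  0.63  1.77 -0.    0.74  0.4 ] F [0.8 1.6 0.2] w 0.0301 z [-0. -0. -1.]
```

move_arm(steps=[[0.03,0,0.001,0,0],[0.03,0,0.002,0,0],[0.03,0,0.003,0,0]])

```text
t: 14.22
tool_pos: [0.5942, 0.0217, 0.0737]
ee_rot: [-3.051, 0.741, -0.002]
force: [7.5, 20.6, -3.4]
gripper_width: 0.0302
```

move_arm(steps=[[0.03,0,0.001,0,0],[0.03,0,0.002,0,0],[0.03,0,0.002,0,0]])

```text
t: 14.47
tool_pos: [0.5942, 0.0216, 0.0738]
ee_rot: [-3.049, 0.74, -0.005]
force: [10.7, 27.4, -5.1]
gripper_width: 0.03
```

The guard is at its stop: the tool has stopped moving, the force rose to about 29 N, and the wall is at y of about 50 mm as expected. I'll back off and rise.

move_arm(steps=[[0.03,0,-0.005,0,0],[0.03,0,-0.015,0,0],[0.03,0,-0.03,0,0],[0.03,0,-0.045,-0.005,0],[0.03,0,-0.06,-0.02,0],[0.03,0,-0.075,-0.045,0],[0.03,0,-0.09,-0.075,0],[0.03,0,-0.1,-0.105,0],[0.03,0,-0.11,-0.135,0],[0.03,0,-0.115,-0.16,0],[0.03,0,-0.115,-0.17,0],[0.03,0,-0.115,-0.17,0]])

```text
t: 15.47
tool_pos: [0.646, 0.1217, 0.246]
ee_rot: [-3.052, 0.739, -0.006]
force: [0.1, 0.5, -0.7]
gripper_width: 0.0299
```

```bash
python3 -c "
from h import *
goto([.5926,.0204,.072],-.479)
snap('top','t8.png');snap('scene','s8.png');snap('wrist','w8.png')
p=cv2.imread('pics/s8.png')
cv2.imwrite('pics/s8z.png',cv2.resize(p[160:380,160:460],None,fx=2.6,fy=2.6,interpolation=cv2.INTER_CUBIC))
"
```

```text
t 15.47 pos [0.646  0.1217 0.246 ] ang -0.4752 shift [-0.0017  0.1149  0.1738] turn 0.0038 q [ 0.09  0.52  1.45 -0.    1.17  0.56] F [ 0.1  0.5 -0.7] w 0.0299 z [ 0.004  0.    -1.   ]
```

View pics/t8.png

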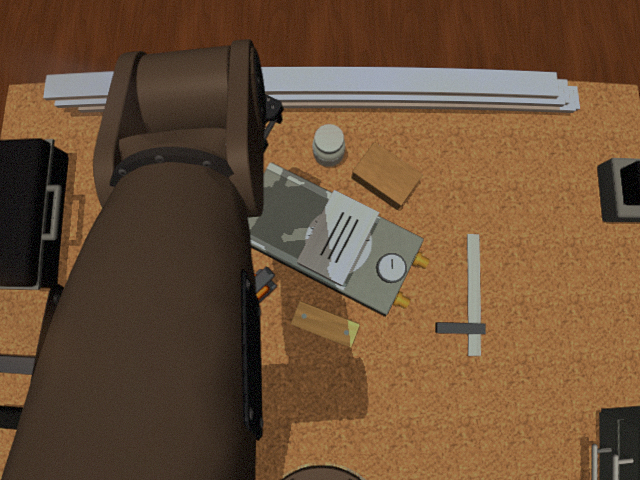

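View pics/s8z.png

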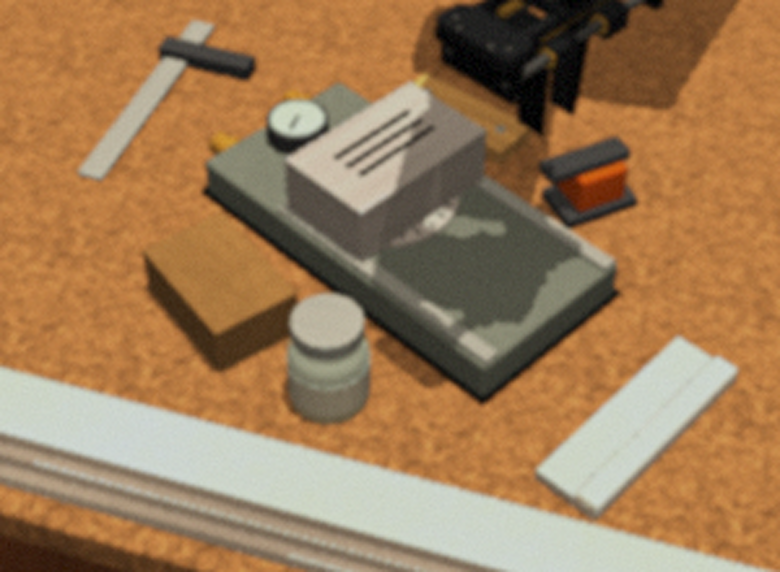

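The guard covers the knob, the jar, nail box, square and offcut are where they started, and the arm is clear. I'll do a quick numeric check of the guard and hand in.

```bash
python3 -c "
from h import *
y=-.472;R=np.array([[np.cos(y),np.sin(y)],[-np.sin(y),np.cos(y)]])
print((atz('top',[[378,211],[345,284],[300,264],[334,190]],.104)[:,:2]-[.5645,-.0345])@R.T)
print(ticket.job_done())"
```

```text
[[ 0.07680561 -0.04223774]
 [-0.07179912 -0.04835933]
 [-0.07676311  0.04111399]
 [ 0.07520913  0.04869416]]
the job is handed in; nothing more can be done
None
```

I turned the knob clockwise onto the mark, slid the guard home to its stop, and handed the job in at about 15.5 s on the robot's clock.

- **Knob:** I pinched it across its arm and turned it about 2.57 rad. After release, a wrist picture showed the pointer on the centre of the raised block to within about 0.3 mm. The guard hides the pointer now; nothing touched the knob after that picture.
- **Guard:** I pushed its end wall with two fingers. It slid at about 2–3 N until the force rose to about 29 N with no further movement. From the tool's position, the end wall stood at y ≈ 50 mm, which is the home position.
- **Last camera check:** A rough check from the top camera put the guard at y from about -45 to +45 mm. The front edge matches home, but the rear edge reads about 5 mm short. The rear corners were picked by eye and came out at 41 and 49 mm. I put that down to pixel error, since the stop force and tool position agree.
- **Surroundings:** In the last top and scene pictures the jar, nail box, square and offcut look unmoved. The arm is clear of everything.

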